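# Unclip two doming punches and lay them out in order of use

## Task

I am about to dome the copper blank: pull the punch with the largest ball and the one with the middle ball straight up out of their spring clips, keeping each level so that no clip is bent by levering one end out, and lay them on the notched wooden rest in the order I will use them: largest in the left pair of notches as you see it, middle in the right, each lying centred across both bars with its ball pointing away from you. Do not let their polished balls touch anything. Leave the smallest punch clipped in the strip and everything else where it stands.

Things in the scene. Friction and masses are not known exactly. Their poses are not given: they have to be found in the camera images.
- punch_large: doming punch with the large ball, bare steel, 169 mm long, about 285 g, clipped level in the strip, ball away from the robot; its place in the row varies. Origin on the shank's axis midway between its clips; x along the axis to the ball. Shank 16 mm in diameter from x=-65 to +60 mm, then an 11 mm neck and the ball (36 mm). Centre of mass near x=+27 mm. Round: it may be turned about x
- punch_large_ball: the polished ball of that punch, 36 mm in diameter; origin at its centre, 86 mm from the punch's origin; fixed to the punch
- punch_middle: doming punch with the middle ball, bare steel, 161 mm long, about 235 g, clipped level in the strip, ball away from the robot; its place in the row varies. Origin on the shank's axis midway between its clips; x along the axis to the ball. Shank 16 mm in diameter from x=-65 to +60 mm, then an 11 mm neck and the ball (28 mm). Centre of mass near x=+14 mm. Round: it may be turned about x
- punch_middle_ball: the polished ball of that punch, 28 mm in diameter; origin at its centre, 82 mm from the punch's origin; fixed to the punch
- punch_small: doming punch with the small ball, bare steel, 152 mm long, about 206 g, clipped level in the strip, ball away from the robot; its place in the row varies. Origin on the shank's axis midway between its clips; x along the axis to the ball. Shank 16 mm in diameter from x=-65 to +60 mm, then an 11 mm neck and the ball (20 mm). Centre of mass near x=+4 mm. Round: it may be turned about x
- strip: clip strip, fixed: wooden board 112 (x) by 196 (y) by 10 mm; two aluminium rails 16 mm wide along y at x=-40 and +40 mm, tops 30 mm above the bench. Punches lie along its x at y=-62, 0 and +62 mm, axes 42 mm above the bench, each in two spring clips, one on either rail; 68 mm of shank is free between the clips. Origin: centre of the underside; x away from the robot, z up
- strip_row (a point): middle of the row of punches, on the axis of the middle one, 42 mm above the bench. The clips' sprung arms (12 mm wide, reaching 60 mm above the bench) close over the shanks: pulled straight up at its origin, a punch comes out of both clips at once: the pull peaks at 10 to 18 N, weight included, in the first 5 mm, the clips let go after about 13 mm, and it is clear of the arms once lifted 30 mm
- rest: notched wooden rest, fixed: board 100 (x) by 134 (y) by 10 mm; two upright bars 14 mm thick along y at x=-38 and +38 mm, tops 47 mm above the bench, each with two 90-degree V notches 26 mm wide, 13 mm deep, at y=+31 and -31 mm; a punch lies along x in a pair of them. Between the bars 62 mm are free down to the board. Origin: centre of the underside; x away from the robot, z up
- notch_left (a point): where the origin of a punch comes to lie in the left pair of notches (left as seen from the robot, y = +31 mm of the rest): midway between the bars, on the axis of a laid shank, 45 mm above the bench; axes as the rest's
- notch_right (a point): the same for the right pair of notches (y = -31 mm of the rest), 45 mm above the bench
- doming_die: round dark steel die, 66 mm in diameter, 40 mm high, with a dished copper blank in its cup; origin under its centre; stays where it is
- copper_mallet: turned wooden handle, 24 x 82 x 24 mm, lying on the bench; stays where it is
- tweezers: steel cross-locking tweezers with fibre grips, 22 x 146 x 10 mm, lying behind the rest; stay where they are
- graver: graver with bulbous wooden handle, 25 x 94 x 25 mm, lying between strip and rest; stays where it is
- burr_tin: round open tin full of burrs, 98 mm across, 84 mm high, behind the work; stays where it is
- fire_brick: fire brick 68 x 160 x 36 mm on the right; stays where it is
- file: hand file with wooden handle, 20 x 104 x 21 mm, on the right; stays where it is

How it is judged:
By the outcome, as a careful person would: the job done as asked, in the order asked, and still so for the second after the job is handed in, with the robot touching nothing.
It also fails if it takes over 61 s, if anything falls off the work surface, if the arm or the gripper's body presses on something with over 40 N, if the wrist force passes 120 N, or if a joint passes its speed limit or range.

## Robot

A 6-joint arm with a two-finger parallel gripper is mounted at the origin on a cart in front of the work surface, level with it; the furniture and walls round the work are solid. World frame = base frame: x ahead of the robot, y to its left, z up, the work surface at z = 0. Lengths are in m, angles in degrees, forces in N, time in s.
With the tool pointing down it reaches from about 0.35 to 0.85 m from the base axis. Payload 8.1 kg.
Tool frame: the origin (TCP) lies on the centre line of the jaws, within the pads' length; the fingertips stand 8 mm ahead of it and the grasp point (between the pads) lies 11 mm behind it; x points along the fingers, z is the direction in which the jaws open and shut, and the axes are right-handed (so a half turn about x gives the same grasp; the last joint's range is limited). The gripper opens to 85 mm and grips with 20 to 120 N. Pads are 22 mm wide; open, the fingers measure 114 mm over their backs; the gripper's body (76 mm by 85 mm) begins 54 mm behind the grasp point. The pads swing forward as they close: fully open they stand 13 mm farther back than shut.
Start: joints at [66.154, 7.471, 85.268, -0, 87.261, -4.893], TCP at [0.195, 0.567, 0.239] pointing down, gripper open.
Joint ranges: [-169.43, 169.43], [-51.17, 129.36], [1.28, 143.12], [-76.62, 256.62], [0, 156.53], [-152.29, 152.29]. Speed limits (degrees/s): [136.94, 136.94, 159.86, 180, 180, 180].

## Interface

Orientations are given as [roll, pitch, yaw] about the fixed x, y, z axes, in that order (R = Rz(yaw) Ry(pitch) Rx(roll)).
In Python, from rig import ctrl, cams, finder gives the robot as it stands.
- The arm moves only by the tool servo_tool, never from a script. Its argument "rows" is a list that holds one entry, the list of rows, each a list of 6 numbers: the shift along the tool's x, y, z in m, then the turn, a rotation vector about the tool's x, y, z in units of 8 degrees (1.0 is 8 degrees). In form: [[[tx, ty, tz, rx, ry, rz], ...]]. A call has 1 to 12 rows; each row shifts and turns the commanded pose from where the row before left it, along the tool's axes as they then stand; what a row does not reach is not made up. A row lasts 1/8 s, in which the tool goes at most 62.5 mm and 10.7 degrees, less where a joint would pass 70% of its speed; a pose out of reach is approached as far as the arm can. A call with a gripper value outside its range is refused whole. "claw" is the closure in counts, from 0 (fully open) to 255 (shut), set as the call begins (left out, the last holds). The fingers move at their own pace and stop on an object; the grip force is fixed at half the most. Time passes only in rows, so rows that do not move let the fingers close. It gives the time, the measured TCP pose, the force and the opening at its end, in the units of the state.
- ctrl.read_state(): the state, without advancing time (a new reading comes with each control period).
- cams.snapshot(name): name is "side" or "top"; returns (picture, depth): 384x512x3 uint8, blue, green, red; 384x512 float32, m along the optical axis (not along the pixel's ray), 0 where there is no reading.
- cams.camera_model(name): a dict with "vertical_fov" (degrees; the focal length in pixels is half the picture's height over the tangent of half this angle, whatever the lens; pixels are square), "cx", "cy" (the principal point, pixels), "R" (3x3) and "t" (3): a world point X has camera coordinates R X + t. Camera axes: x right, y down, z forward; pixel columns grow to the right and rows downward; lengths in m; the calibration is good to about 2 mm. A picture is of the moment at which its call begins. camera_model takes no time and is no camera call.
- ctrl.hand_in(): hands the job in, once; it reports no verdict.
Trained networks look in the newest picture that a camera, given by its name, has taken for a name from the list of things; names that differ only in an ending like _2 or _b are one class to them, and where a whole thing is asked for, a point or a joint stands for the part that bears it (a point fixed in the world has none). Each returns a list of dicts, best first, with "conf" (0 to 1); they miss things now and then, are a little off and sometimes report something else, mostly with a low value. They report only what shows in the picture. A call takes as long as a camera call.
- finder.spot_in(name, camera): "position" ([column, row] as shares, 0 to 1, of the picture: columns of its width, rows of its height, amid what is visible of it).
- finder.silhouettes(name, camera): "region" (384x512 bool, what is visible of it) and "position" ([column, row] as shares, 0 to 1, of the picture: columns of its width, rows of its height, amid what is visible of it).
The state is a dict: "clock": time; "joint_pos": joint angles; "dq": joint speeds; "joint_efforts": joint torques, N m; "tcp_pos": TCP position; "ee_rot": TCP orientation; "contact_force": force on the tool from outside, world axes, zero at the start; "wrist_torque": the same for the moment, N m; "grip_width": finger opening in m.
Only numpy, scipy, OpenCV 4.12 (cv2) and the standard library are available. Lean on these libraries where they do the work, as an engineer would, in place of code of your own. Each camera call takes 0.05 s, during which the arm holds its last target. There are 200 camera calls.

## Working session

There is one attempt and no reset: what is moved stays moved. The work goes in short steps, Python scripts to look and compute and a tool call to move; the robot and the scene stay as the last step left them, time stands still between calls to the robot, and variables do not carry over. Pictures are saved under pics/ and viewed, about 8 in all and at most 12, crops included, and the job is handed in when it is done.

Besides the shell and the picture viewer there is one more tool, called after "Emit:" as name(argument=value, ...) on one line, values as JSON. servo_tool: Moves the arm, as the interface text tells. Its arguments: {"type":"object","properties":{"rows":{"type":"array"},"claw":{"type":"number"}},"required":["rows"]}

```bash
ls; mkdir -p pics; cat > h.py <<'E'
import numpy as np, cv2
from rig import ctrl, cams, finder
def model(n):
    m=cams.camera_model(n); f=192/np.tan(np.radians(m["vertical_fov"])/2)
    return f,m["cx"],m["cy"],np.array(m["R"]),np.array(m["t"])
def world(n,u,v,d):
    f,cx,cy,R,t=model(n); u,v,d=map(np.asarray,(u,v,d))
    return (np.stack([(u-cx)/f*d,(v-cy)/f*d,d],-1)-t)@R
def cloud(n,d):
    v,u=np.mgrid[:384,:512]; return world(n,u,v,d)
E
python3 - <<'E'
from h import *
print(ctrl.read_state())
for n in("top","side"):
    p,d=cams.snapshot(n); cv2.imwrite(f"pics/{n}0.png",p); np.save(n+"0.npy",d)
    f,cx,cy,R,t=model(n); print(n,f,cx,cy,"cam at",-R.T@t,R.round(2).tolist())
    for k in ["punch_large","punch_large_ball","punch_middle","punch_middle_ball","punch_small","strip","rest"]:
        r=finder.silhouettes(k,n)
        for q in r[:2]:
            m=q["region"]&(d>0); w=cloud(n,d)[m]
            print(k,round(q["conf"],2),np.round(np.array(q["position"])*[512,384]),m.sum(),np.median(w,0).round(3),w.min(0).round(3),w.max(0).round(3))
E
```

```text
pics
{'clock': 0.0, 'joint_pos': array([ 6.61517820e+01,  7.51620311e+00,  8.53305273e+01,  1.39656047e-03,
        8.72609404e+01, -4.89318748e+00]), 'dq': array([-0.02355332, -0.13377053, -0.03125939, -0.01530073, -0.03355246,
       -0.02957965]), 'joint_efforts': array([ 1.65749134e-04, -5.69414914e+01, -5.00534570e+01, -1.26110031e-04,
        1.51725998e-02,  6.74561147e-05]), 'tcp_pos': array([0.19464801, 0.56697751, 0.23822104]), 'ee_rot': array([ 174.36460749,   89.89232011, -114.5904911 ]), 'contact_force': array([ 0.02218571, -0.38386777,  0.48555343]), 'wrist_torque': array([ 0.0443477 , -0.01135018,  0.03408856]), 'grip_width': 0.08528061769925596}
top 437.41631265200505 259.26965677436687 192.65326798991646 cam at [ 0.34764269 -0.15780543  1.28371665] [[0.01, -1.0, 0.01], [-0.98, -0.01, -0.18], [0.18, -0.01, -0.98]]
punch_large 0.54 [171. 184.] 355 [0.597 0.092 0.05 ] [ 0.505  0.073 -0.   ] [0.685 0.117 0.064]
punch_large 0.24 [293. 191.] 1571 [ 0.583 -0.268  0.012] [ 0.52  -0.346 -0.006] [ 0.65  -0.194  0.054]
punch_middle 0.52 [210. 179.] 325 [ 0.612 -0.03   0.049] [ 
[... 883 characters left out ...]
7 0.108 0.061]
punch_middle 0.6 [246. 169.] 279 [ 0.601 -0.033  0.047] [ 0.522 -0.05   0.   ] [0.678 0.044 0.058]
punch_middle_ball 0.56 [267. 161.] 59 [ 0.666 -0.029  0.049] [ 0.657 -0.035  0.036] [ 0.678 -0.018  0.058]
punch_middle_ball 0.27 [233. 146.] 239 [0.591 0.088 0.048] [0.505 0.074 0.035] [0.667 0.105 0.061]
punch_small 0.52 [242. 155.] 210 [0.596 0.027 0.047] [0.52  0.011 0.   ] [0.669 0.113 0.058]
punch_small 0.37 [310. 214.] 58 [ 0.711 -0.217  0.007] [ 0.701 -0.237 -0.001] [ 0.721 -0.159  0.011]
strip 0.85 [238. 171.] 1388 [ 0.582 -0.016  0.012] [ 0.512 -0.076 -0.001] [0.646 0.129 0.06 ]
strip 0.53 [243. 165.] 267 [ 0.601 -0.034  0.047] [ 0.522 -0.05   0.   ] [0.675 0.044 0.058]
```

```bash
python3 - <<'E'
from h import *
p=cv2.imread("pics/top0.png"); c=p[110:260,130:350]
cv2.imwrite("pics/top0c.png",cv2.resize(c,None,fx=3.6,fy=3.6,interpolation=cv2.INTER_CUBIC))
E
```

```text
(no output)
```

View pics/top0c.png

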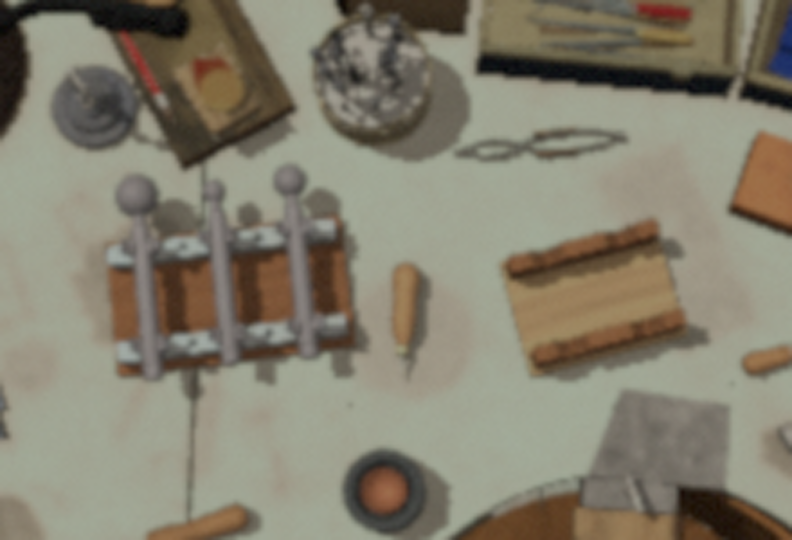

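View pics/side0.png

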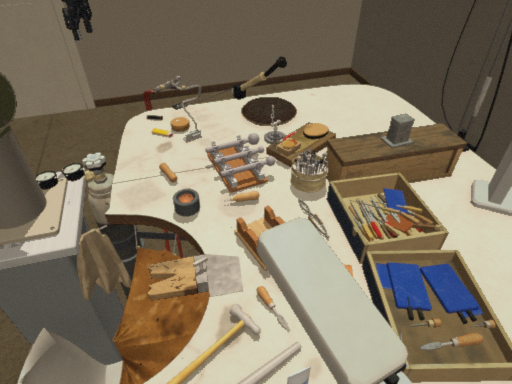

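```bash
cat > fit.py <<'E'
from h import *
def yawfit(xy):
    vx,vy,x0,y0=cv2.fitLine(xy.astype(np.float32),cv2.DIST_HUBER,0,.001,.001).ravel()
    if vx<0: vx,vy=-vx,-vy
    return np.degrees(np.arctan2(vy,vx)),x0,y0
E
python3 - <<'E'
from fit import *
d=np.load("side0.npy"); W=cloud("side",d)
for u,v in [(330,290),(300,240),(380,350),(285,300)]: print("slab",d[v,u],W[v,u].round(3))
for n in("top","side"):
    d=np.load(n+"0.npy"); W=cloud(n,d)
    # bench z
    b=W[(d>0)&(np.abs(W[...,2])<.02)&(abs(W[...,0]-.48)<.03)&(abs(W[...,1]+.1)<.2)]; print(n,"bench z",np.median(b[:,2]))
    P=W[d>0]
    box=lambda x0,x1,y0,y1,z0,z1: P[(P[:,0]>x0)&(P[:,0]<x1)&(P[:,1]>y0)&(P[:,1]<y1)&(P[:,2]>z0)&(P[:,2]<z1)]
    for nm,yc in(("L",.09),("S",.03),("M",-.035)):
        q=box(.5,.635,yc-.028,yc+.028,.043,.056); a,x0,y0=yawfit(q[:,:2])
        bb=box(.64,.70,yc-.028,yc+.028,.03,.08)
        print(nm,len(q),"yaw",round(a,2),"y at x=.58",(y0+(.58-x0)*np.tan(np.radians(a))).round(4),"x range",q[:,0].min().round(3),"ball xmax",bb.max(0).round(3),"zmed shank",np.percentile(q[:,2],[50,90]).round(4))
    q=box(.5,.67,-.36,-.18,.041,.056)
    if len(q)>50:
      for s,g in(("near",q[q[:,0]+.24*(q[:,1]+.27)<.583]),("far",q[q[:,0]+.24*(q[:,1]+.27)>=.583])):
        if len(g)>10:
            a,x0,y0=yawfit(g[:,:2]); r=cv2.minAreaRect(g[:,:2].astype(np.float32)); print(s,len(g),a,x0,y0,r,np.percentile(g[:,2],[10,50,90]).round(4))
    q=box(.48,.67,-.36,-.18,.006,.014); r=cv2.minAreaRect(q[:,:2].astype(np.float32)); print("rest board",r)
    q=box(.48,.67,-.12,.16,.006,.014); r=cv2.minAreaRect(q[:,:2].astype(np.float32)); print("strip board",r)
E
```

```text
slab 0.41651508 [ 0.548 -0.599  0.286]
slab 0.45563784 [ 0.537 -0.531  0.3  ]
slab 0.3751996 [ 0.571 -0.672  0.274]
slab 0.7322607 [ 0.57  -0.427  0.002]
top bench z 0.00027204554088153173
L 260 yaw 8.27 y at x=.58 0.0908 x range 0.505 ball xmax [0.695 0.118 0.064] zmed shank [0.049  0.0532]
S 231 yaw 8.08 y at x=.58 0.0286 x range 0.52 ball xmax [0.668 0.05  0.058] zmed shank [0.0491 0.0532]
M 229 yaw 8.23 y at x=.58 -0.0342 x range 0.524 ball xmax [ 0.683 -0.009  0.06 ] zmed shank [0.0491 0.0533]
near 174 -74.28252 0.54621106 -0.28017977 ((0.5460154414176941, -0.2796543836593628), (0.013835224322974682, 0.125161275267601), 15.68578052520752) [0.0426 0.0463 0.0497]
far 167 -74.23769 0.61927664 -0.2593868 ((0.6194666624069214, -0.2599242925643921), (0.014409742318093777, 0.12581302225589752), 15.974916458129883) [0.0424 0.0468 0.0506]
rest board ((0.5672162175178528, -0.2718545198440552), (0.1685819774866104, 0.16556277871131897), 87.61296081542969)
strip board ((0.569288969039917, 0.01959674060344696), (0.17400556802749634, 0.27989909052848816), 0.7795823812484741)
side bench z 0.00
[... 212 characters left out ...]
0489 0.0521]
M 219 yaw 8.89 y at x=.58 -0.0367 x range 0.522 ball xmax [ 0.679 -0.013  0.058] zmed shank [0.0489 0.0525]
near 166 -75.53827 0.538321 -0.26471397 ((0.5389580130577087, -0.260238915681839), (0.015073129907250404, 0.085833340883255), 15.102142333984375) [0.0426 0.0466 0.048 ]
far 114 -74.42744 0.60844594 -0.23037997 ((0.6097894310951233, -0.2308707982301712), (0.015643106773495674, 0.06897462904453278), 15.729299545288086) [0.0424 0.0464 0.0481]
rest board ((0.572060227394104, -0.2714657783508301), (0.08270041644573212, 0.13483871519565582), 15.6005220413208)
strip board ((0.5806715488433838, 0.0035104602575302124), (0.13100412487983704, 0.24304063618183136), 1.6643909215927124)
```

View pics/top0.png

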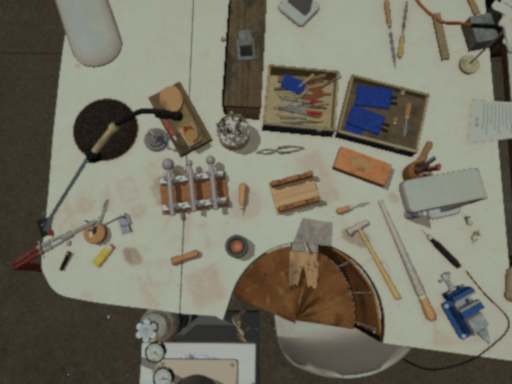

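```bash
cat > sdf.py <<'E'
from fit import *
from scipy.optimize import least_squares
def loc(P,p):  # p=x,y,yaw(deg),dz
    c,s=np.cos(np.radians(p[2])),np.sin(np.radians(p[2])); q=P-[p[0],p[1],p[3]]
    return np.c_[c*q[:,0]+s*q[:,1],-s*q[:,0]+c*q[:,1],q[:,2]]
def box(q,c,h):
    e=np.abs(q-np.array(c))-h; return np.linalg.norm(np.maximum(e,0),axis=1)+np.minimum(e.max(1),0)
def punch(q,L,D):  # origin on axis
    r=np.hypot(q[:,1],q[:,2]); e=np.c_[r-.008,np.abs(q[:,0]+.0025)-.0625]
    cyl=np.linalg.norm(np.maximum(e,0),axis=1)+np.minimum(e.max(1),0)
    return np.minimum(cyl,np.linalg.norm(q-[L,0,0],axis=1)-D/2)
def strip(q):
    return np.min([punch(q-[0,y,.042],L,D) for y,L,D in((.062,.086,.036),(0,.077,.020),(-.062,.082,.028))],0)
def rest(q):
    b=np.minimum(box(q,[-.038,0,.0235],[.007,.067,.0235]),box(q,[.038,0,.0235],[.007,.067,.0235]))
    for y in(.031,-.031):
        w=(np.abs(q[:,1]-y)-(q[:,2]-.034))/np.sqrt(2); b=np.maximum(b,-w)
    return np.minimum(b,box(q,[0,0,.005],[.05,.067,.005]))
def fitm(f,P,p0):
    g=lambda p:f(loc(P,p)); r=least_squares(g,p0,loss="soft_l1",f_scale=.0015,x_scale=[.001,.001,1,.001]); return r.x,np.median(np.abs(g(r.x)))
E
python3 - <<'E'
from sdf import *
for n in("top","side"):
    d=np.load(n+"0.npy"); P=cloud(n,d)[d>0]
    p=np.array([.583,.029,8.3,0])
    for i in range(4):
        q=loc(P,p); m=(np.abs(strip(q))<.006)&(q[:,2]>.034)&((np.abs(np.abs(q[:,0])-.04)>.011))
        p,e=fitm(strip,P[m],p)
    print(n,"strip",m.sum(),p.round(4),e)
    p=np.array([.583,-.270,15.6,0])
    for i in range(4):
        q=loc(P,p); m=(np.abs(rest(q))<.006)&(q[:,2]>.013); p,e=fitm(rest,P[m],p)
    print(n,"rest",m.sum(),p.round(4),e)
E
```

```text
top strip 719 [5.8030e-01 2.8600e-02 8.1596e+00 5.0000e-04] 0.0012720577292299473
top rest 589 [ 5.83600e-01 -2.70700e-01  1.57137e+01  1.50000e-03] 0.0010758889165878999
side strip 704 [5.7830e-01 3.0100e-02 8.3331e+00 4.0000e-04] 0.00100096660006625
side rest 597 [ 5.8140e-01 -2.6860e-01  1.5787e+01  1.0000e-04] 0.0004774451453819833
```

```bash
cat > go.py <<'E'
from h import *
from scipy.spatial.transform import Rotation as Ro
def plan(x,y,z,yaw,st=None):  # yaw: punch axis direction in world; jaws perpendicular
    st=st or ctrl.read_state(); R=Ro.from_euler("xyz",st["ee_rot"],degrees=True).as_matrix(); p=np.array(st["tcp_pos"])
    a=np.radians(yaw); best=None
    for s in(1,-1):
        X=np.array([0,0,-1.]); Z=s*np.array([-np.sin(a),np.cos(a),0]); T=np.c_[X,np.cross(Z,X),Z]
        rv=Ro.from_matrix(R.T@T).as_rotvec()
        if best is None or np.linalg.norm(rv)<np.linalg.norm(best[0]): best=(rv,T)
    rv,T=best
    print("clock",round(st["clock"],2),"tcp",p.round(4),"force",np.round(st["contact_force"],1),"grip",round(st["grip_width"],4))
    print("rot units (8deg):",(np.degrees(rv)/8).round(3),"shift in target frame:",(T.T@(np.array([x,y,z])-p)).round(4),"j6",st["joint_pos"][5].round(1))
E
python3 - <<'E'
from go import *
plan(.5704,.0908,.16,8.25)
d=np.load("top0.npy"); W=cloud("top",d); P=W[(d>0)]
m=(P[:,2]>.09)&(P[:,0]>.1)&(P[:,0]<.8)&(P[:,1]>-.5)&(P[:,1]<.7); P=P[m]
H={}
for q in P: 
    k=(round(q[0]/.05)*5,round(q[1]/.05)*5); H[k]=max(H.get(k,0),round(float(q[2]),2))
print(H)
E
```

```text
clock 0.8 tcp [0.1949 0.5675 0.2393] force [ 0.4 -0.9 -0.1] grip 0.0852
rot units (8deg): [-3.401  0.     0.   ] shift in target frame: [ 0.0793 -0.3032 -0.5256] j6 -4.9
{(80, 20): 0.61, (80, 15): 0.61, (80, 10): 0.61, (75, 15): 0.61, (75, 10): 0.61, (75, 20): 0.61, (70, 15): 0.61, (70, 10): 0.61, (75, 5): 0.6, (70, 5): 0.31, (70, 0): 0.31, (70, 20): 0.22, (70, 25): 0.19, (70, 30): 0.15, (65, 30): 0.14, (65, 25): 0.15, (65, 35): 0.11, (60, 35): 0.11, (55, -50): 0.31, (50, -50): 0.3, (55, 25): 0.17, (55, 20): 0.18, (50, 25): 0.18, (50, 20): 0.18, (45, 25): 0.21, (45, 30): 0.18, (45, 40): 0.13, (45, 35): 0.16, (40, 35): 0.15, (40, 30): 0.15, (40, 45): 0.1, (40, 40): 0.13}
```

```bash
python3 - <<'E'
from go import *
for n in("top","side"):
    d=np.load(n+"0.npy"); W=cloud(n,d); P=W[d>0]
    m=(P[:,2]>.12)&(P[:,0]>.55)&(P[:,0]<.85)&(P[:,1]>-.2)&(P[:,1]<.3); P=P[m]
    print(n,len(P)); i=np.argsort(P[:,0])[::max(1,len(P)//25)]; print(P[i].round(3).tolist())
E
```

```text
top 4175
[[0.644, 0.3, 0.123], [0.685, 0.12, 0.601], [0.692, 0.102, 0.601], [0.698, 0.097, 0.602], [0.703, 0.029, 0.302], [0.707, 0.114, 0.608], [0.71, 0.146, 0.607], [0.714, 0.109, 0.609], [0.717, 0.046, 0.303], [0.72, 0.13, 0.609], [0.724, 0.095, 0.61], [0.727, 0.132, 0.609], [0.73, 0.192, 0.212], [0.734, 0.118, 0.275], [0.738, 0.147, 0.612], [0.744, 0.121, 0.61], [0.749, 0.119, 0.61], [0.755, 0.133, 0.612], [0.761, 0.106, 0.61], [0.766, 0.096, 0.607], [0.772, 0.157, 0.611], [0.777, 0.147, 0.608], [0.783, 0.155, 0.61], [0.789, 0.168, 0.61], [0.795, 0.158, 0.61]]
side 394
[[0.644, 0.294, 0.129], [0.652, 0.275, 0.123], [0.661, 0.296, 0.13], [0.668, 0.271, 0.136], [0.674, 0.265, 0.141], [0.679, 0.26, 0.146], [0.684, 0.254, 0.158], [0.689, 0.25, 0.162], [0.694, 0.233, 0.168], [0.699, 0.024, 0.291], [0.701, 0.032, 0.302], [0.703, 0.23, 0.178], [0.705, 0.225, 0.167], [0.707, 0.211, 0.182], [0.708, 0.224, 0.189], [0.709, 0.219, 0.172], [0.711, 0.214, 0.177], [0.712, 0.026, 0.301], [0.714, 0.205, 0.19], [0.716, 0.211, 0.175], [0.719, 0.199, 0.198], [0.721, 0.186, 0.206], [0.723, 0.176, 0.225], [0.725, 0.173, 0.229], [0.727, 0.168, 0.219], [0.729, 0.165, 0.222], [0.733, 0.144, 0.239]]
```

Emit:
servo_tool(rows=[[[-0.05, 0, 0, -0.5, 0, 0], [0, 0, 0, -1, 0, 0], [0, 0, 0, -1, 0, 0], [0, 0, 0, -0.9, 0, 0]]], claw=120)

```text
clock: 1.3
tcp_pos: [0.1948, 0.5675, 0.2894]
ee_rot: [-32.0, 90.0, 66.5]
contact_force: [0.9, -0.4, -0.1]
grip_width: 0.0454
```

```bash
python3 - <<'E'
from go import *
plan(.5704,.0908,.289,8.25); plan(.5704,.0908,.11,8.25)
E
```

```text
clock 1.3 tcp [0.1948 0.5675 0.2894] force [ 0.9 -0.4 -0.1] grip 0.0454
rot units (8deg): [0.031 0.001 0.001] shift in target frame: [ 4.000e-04 -3.033e-01 -5.257e-01] j6 -32.3
clock 1.3 tcp [0.1948 0.5675 0.2894] force [ 0.9 -0.4 -0.1] grip 0.0454
rot units (8deg): [0.031 0.001 0.001] shift in target frame: [ 0.1794 -0.3033 -0.5257] j6 -32.3
```

Emit:
servo_tool(rows=[[[0, -0.0276, -0.0478, 0.03, 0, 0], [0, -0.0276, -0.0478, 0, 0, 0], [0, -0.0276, -0.0478, 0, 0, 0], [0, -0.0276, -0.0478, 0, 0, 0], [0, -0.0276, -0.0478, 0, 0, 0], [0, -0.0276, -0.0478, 0, 0, 0], [0, -0.0276, -0.0478, 0, 0, 0], [0, -0.0276, -0.0478, 0, 0, 0], [0, -0.0276, -0.0478, 0, 0, 0], [0, -0.0276, -0.0478, 0, 0, 0], [0, -0.0273, -0.0477, 0, 0, 0], [0.04, 0, 0, 0, 0, 0]]])

```text
clock: 2.8
tcp_pos: [0.5726, 0.0859, 0.2524]
ee_rot: [-101.4, 89.6, -3.6]
contact_force: [0.4, 0.6, -0.1]
grip_width: 0.0455
```

Emit:
servo_tool(rows=[[[0.05, 0, 0, 0, 0, 0], [0.05, 0, 0, 0, 0, 0], [0.03, 0, 0, 0, 0, 0], [0, 0, 0, 0, 0, 0]]])

```text
clock: 3.3
tcp_pos: [0.5662, 0.0891, 0.1162]
ee_rot: [85.8, 89.6, -176.2]
contact_force: [0.5, -0.7, 0.2]
grip_width: 0.0451
```

```bash
python3 - <<'E'
from go import *
plan(.5704,.0908,.031,8.25)
p,d=cams.snapshot("top"); q,e=cams.snapshot("side"); np.save("top1.npy",d); np.save("side1.npy",e)
a=cv2.resize(p[130:250,120:280],None,fx=3,fy=3,interpolation=cv2.INTER_CUBIC)
b=cv2.resize(q[90:210,180:300],None,fx=3,fy=3,interpolation=cv2.INTER_CUBIC)
cv2.imwrite("pics/a1.png",np.hstack([a[:, :440],b]))
E
```

```text
clock 3.3 tcp [0.5662 0.0891 0.1162] force [ 0.5 -0.7  0.2] grip 0.0451
rot units (8deg): [-0.031  0.003 -0.044] shift in target frame: [ 0.0852 -0.0044  0.0011] j6 -94.2
```

View pics/a1.png

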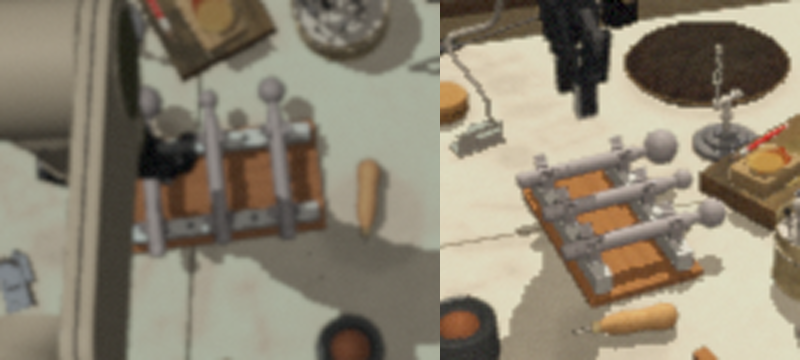

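Emit:
servo_tool(rows=[[[0, -0.0044, 0.0011, -0.03, 0, -0.044], [0.03, 0, 0, 0, 0, 0], [0.03, 0, 0, 0, 0, 0], [0.0, 0, 0, 0, 0, 0], [0, 0, 0, 0, 0, 0]]])

```text
clock: 4.03
tcp_pos: [0.5746, 0.0912, 0.0614]
ee_rot: [-91.6, 89.5, 6.7]
contact_force: [-0.1, -0.0, -0.0]
grip_width: 0.0455
```

```bash
python3 - <<'E'
from go import *
plan(.5704,.0908,.031,8.25)
E
```

```text
clock 4.03 tcp [0.5746 0.0912 0.0614] force [-0.1 -0.  -0. ] grip 0.0455
rot units (8deg): [ 0.    -0.002  0.064] shift in target frame: [0.0304 0.0042 0.0002] j6 -94.3
```

Emit:
servo_tool(rows=[[[0.015, 0.0042, 0.0002, 0, 0, 0.064], [0.0154, 0, 0, 0, 0, 0], [0, 0, 0, 0, 0, 0], [0, 0, 0, 0, 0, 0]]])

```text
clock: 4.53
tcp_pos: [0.5689, 0.0906, 0.0287]
ee_rot: [89.2, 89.8, -172.5]
contact_force: [-0.2, -0.2, -0.2]
grip_width: 0.0448
```

```bash
python3 - <<'E'
from go import *
plan(.5704,.0908,.031,8.25)
E
```

```text
clock 4.53 tcp [0.5689 0.0906 0.0287] force [-0.2 -0.2 -0.2] grip 0.0448
rot units (8deg): [-0.     0.    -0.024] shift in target frame: [-0.0023 -0.0015 -0.0001] j6 -94.3
```

Emit:
servo_tool(rows=[[[-0.002, -0.001, 0, 0, 0, 0], [0, 0, 0, 0, 0, 0], [0, 0, 0, 0, 0, 0]]], claw=190)

```text
clock: 4.9
tcp_pos: [0.5703, 0.0908, 0.0312]
ee_rot: [92.6, 89.9, -169.2]
contact_force: [0.0, 0.5, 0.3]
grip_width: 0.0214
```

```bash
python3 - <<'E'
from go import *
plan(.5704,.0908,.031,8.25)
E
```

```text
clock 4.9 tcp [0.5703 0.0908 0.0312] force [0.  0.5 0.3] grip 0.0214
rot units (8deg): [-0.    -0.001 -0.015] shift in target frame: [ 0.0002 -0.0001 -0.    ] j6 -94.3
```

Emit:
servo_tool(rows=[[[0, 0, 0, 0, 0, 0], [0, 0, 0, 0, 0, 0]]], claw=202)

```text
clock: 5.15
tcp_pos: [0.57, 0.0908, 0.0308]
ee_rot: [90.3, 89.8, -171.5]
contact_force: [-0.1, -1.3, -0.1]
grip_width: 0.0179
```

Emit:
servo_tool(rows=[[[0, 0, 0, 0, 0, 0], [0, 0, 0, 0, 0, 0], [0, 0, 0, 0, 0, 0], [0, 0, 0, 0, 0, 0]]], claw=255)

```text
clock: 5.65
tcp_pos: [0.5701, 0.0908, 0.031]
ee_rot: [91.4, 89.8, -170.3]
contact_force: [-1.5, -1.3, 1.9]
grip_width: 0.0139
```

```bash
python3 - <<'E'
from go import *
plan(.5704,.0908,.031,8.25); s=ctrl.read_state(); print(s["wrist_torque"])
E
```

```text
clock 5.65 tcp [0.5701 0.0908 0.031 ] force [-1.5 -1.3  1.9] grip 0.0139
rot units (8deg): [-0.001 -0.    -0.02 ] shift in target frame: [-0.     -0.0003 -0.    ] j6 -94.3
[-0.09439706  0.20505775 -0.05332138]
```

Emit:
servo_tool(rows=[[[-0.002, 0, 0, 0, 0, 0], [-0.002, 0, 0, 0, 0, 0], [-0.002, 0, 0, 0, 0, 0], [-0.002, 0, 0, 0, 0, 0], [-0.002, 0, 0, 0, 0, 0], [-0.002, 0, 0, 0, 0, 0]]])

```text
clock: 6.4
tcp_pos: [0.5717, 0.091, 0.0449]
ee_rot: [-95.9, 90.0, 2.4]
contact_force: [-0.2, 3.0, 0.5]
grip_width: 0.0138
```

Emit:
servo_tool(rows=[[[-0.003, 0, 0, 0, 0, 0], [-0.003, 0, 0, 0, 0, 0], [-0.004, 0, 0, 0, 0, 0], [-0.006, 0, 0, 0, 0, 0], [-0.01, 0, 0, 0, 0, 0], [-0.012, 0, 0, 0, 0, 0], [-0.02, 0, 0, 0, 0, 0], [-0.03, 0, 0, 0, 0, 0], [-0.02, 0, 0, 0, 0, 0], [0, 0, 0, 0, 0, 0], [0, 0, 0, 0, 0, 0], [0, 0, 0, 0, 0, 0]]])

```text
clock: 7.9
tcp_pos: [0.5693, 0.0908, 0.1492]
ee_rot: [88.4, 89.7, -173.3]
contact_force: [0.4, 0.3, -3.0]
grip_width: 0.014
```

```bash
cat > look.py <<'E'
from sdf import *
import sys
from go import plan
L,D=float(sys.argv[1]),float(sys.argv[2]); x,y,yaw,z=map(float,sys.argv[3:7])
s=ctrl.read_state(); plan(x,y,z-.011,yaw); print(s["wrist_torque"].round(3))
ims=[]
# free pose fit: x,y,yaw,z,pitch
def tr(P,p):
    q=loc(P,[p[0],p[1],p[2],p[3]]); c,s=np.cos(np.radians(p[4])),np.sin(np.radians(p[4]))
    return np.c_[c*q[:,0]+s*q[:,2],q[:,1],-s*q[:,0]+c*q[:,2]]  # +pitch: ball up
for n in("top","side"):
    im,d=cams.snapshot(n); cv2.imwrite(f"pics/raw_{n}_{sys.argv[7]}.png",im); P=cloud(n,d)[d>0]; p=np.array([x,y,yaw,z,0])
    for i in range(6):
        q=tr(P,p); m=(np.abs(punch(q,L,D))<(.012 if i<3 else .006))&((np.abs(q[:,0])>.022))&(q[:,0]>-.09)&(q[:,2]<.03)
        if m.sum()<15: break
        g=lambda p:punch(tr(P[m],p),L,D); p=least_squares(g,p,loss="soft_l1",f_scale=.0015,x_scale=[.001,.001,1,.001,1]).x
    print(n,m.sum(),"x y yaw z pitch",p.round(4))
E
python3 look.py .086 .036 .5704 .0908 8.25 .141 l1
python3 - <<'E'
import cv2
q=cv2.imread("pics/raw_side_l1.png"); cv2.imwrite("pics/l1.png",cv2.resize(q[70:210,170:310],None,fx=4,fy=4,interpolation=cv2.INTER_CUBIC))
E
```

```text
clock 7.9 tcp [0.5693 0.0908 0.1492] force [ 0.4  0.3 -3. ] grip 0.014
rot units (8deg): [-0.     0.001 -0.04 ] shift in target frame: [ 0.0192 -0.0011 -0.0001] j6 -94.3
[ 0.027  0.097 -0.042]
top 10 x y yaw z pitch [0.5704 0.0908 8.25   0.141  0.    ]
side 308 x y yaw z pitch [ 0.5685  0.0909  8.4779  0.1607 -0.6315]
```

View pics/l1.png

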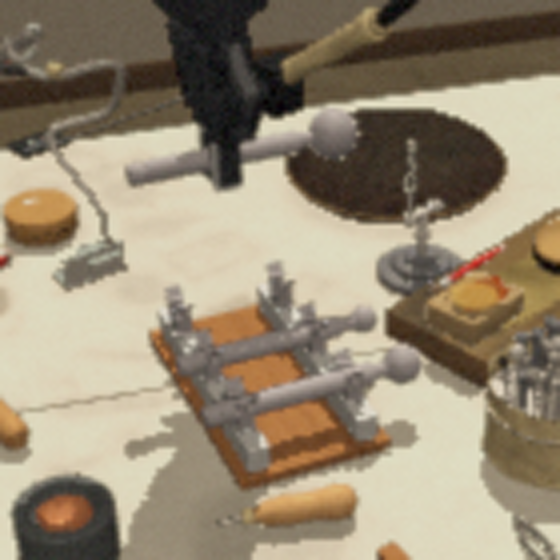

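```bash
python3 - <<'E'
from go import *
plan(.5740,-.2387,.15,15.78)
E
```

```text
clock 8.0 tcp [0.5696 0.0908 0.1496] force [ 0.3 -0.8 -3. ] grip 0.0143
rot units (8deg): [-0.942  0.003 -0.035] shift in target frame: [-0.0004  0.0854 -0.3183] j6 -94.3
```

Emit:
servo_tool(rows=[[[0, 0, 0, -0.47, 0, 0], [0, 0, 0, -0.472, 0, 0], [0, 0.0054, -0.02, 0, 0, 0], [0, 0.01, -0.0373, 0, 0, 0], [0, 0.0115, -0.043, 0, 0, 0], [0, 0.0115, -0.043, 0, 0, 0], [0, 0.0115, -0.043, 0, 0, 0], [0, 0.0115, -0.043, 0, 0, 0], [0, 0.0115, -0.043, 0, 0, 0], [0, 0.008, -0.03, 0, 0, 0], [0, 0.0045, -0.016, 0, 0, 0], [0, 0, 0, 0, 0, 0]]])

```text
clock: 9.5
tcp_pos: [0.5742, -0.2397, 0.1506]
ee_rot: [75.9, 89.8, -178.5]
contact_force: [-0.7, -0.1, -2.6]
grip_width: 0.0134
```

Emit:
servo_tool(rows=[[[0, 0, 0, 0, 0, 0], [0, 0, 0, 0, 0, 0], [0.03, 0, 0, 0, 0, 0], [0.02, 0, 0, 0, 0, 0], [0, 0, 0, 0, 0, 0], [0, 0, 0, 0, 0, 0]]])

```text
clock: 10.25
tcp_pos: [0.575, -0.2387, 0.1017]
ee_rot: [92.1, 89.9, -162.1]
contact_force: [0.0, 0.7, -2.6]
grip_width: 0.0139
```

```bash
python3 look.py .086 .036 .5730 -.2388 15.8 .110 l2; python3 - <<'E'
from go import *
plan(.5740,-.2387,.034,15.78)
E
```

```text
clock 10.25 tcp [ 0.575  -0.2387  0.1017] force [ 0.   0.7 -2.6] grip 0.0139
rot units (8deg): [-0.    -0.001 -0.016] shift in target frame: [0.0027 0.002  0.0004] j6 -133.0
[-0.018  0.092  0.023]
top 95 x y yaw z pitch [ 0.5761 -0.2376 18.9313  0.1126 -0.8536]
side 376 x y yaw z pitch [ 0.5745 -0.2386 15.8767  0.1133 -0.3727]
clock 10.35 tcp [ 0.5755 -0.2391  0.1025] force [-1.1 -0.7 -3. ] grip 0.014
rot units (8deg): [ 0.001 -0.008 -0.008] shift in target frame: [0.0685 0.0013 0.0008] j6 -133.0
```

Emit:
servo_tool(rows=[[[0, 0.0013, 0.0003, 0, 0, 0], [0.02, 0, 0, 0, 0, 0], [0.02, 0, 0, 0, 0, 0], [0.015, 0, 0, 0, 0, 0], [0.006, 0, 0, 0, 0, 0], [0, 0, 0, 0, 0, 0], [0, 0, 0, 0, 0, 0], [0, 0, 0, 0, 0, 0]]])

```text
clock: 11.35
tcp_pos: [0.5738, -0.2391, 0.041]
ee_rot: [114.5, 89.9, -139.7]
contact_force: [-0.0, -0.9, -2.7]
grip_width: 0.0142
```

```bash
python3 look.py .086 .036 .5730 -.2388 15.8 .052 l3
python3 - <<'E'
import cv2,numpy as np
q=cv2.imread("pics/raw_side_l3.png")[150:270,200:330]; p=cv2.imread("pics/raw_top_l3.png")[140:240,250:350]
cv2.imwrite("pics/l3.png",np.hstack([cv2.resize(q,(420,388),interpolation=2),cv2.resize(p,(380,388),interpolation=2)]))
E
```

```text
clock 11.35 tcp [ 0.5738 -0.2391  0.041 ] force [-0.  -0.9 -2.7] grip 0.0142
rot units (8deg): [-0.002 -0.005 -0.011] shift in target frame: [-0.      0.0007  0.0005] j6 -133.0
[-0.05   0.133  0.04 ]
top 110 x y yaw z pitch [ 0.5704 -0.2302 30.6875  0.0484 -4.3326]
side 344 x y yaw z pitch [ 0.5729 -0.2389 15.8067  0.0517 -0.1573]
```

View pics/l3.png

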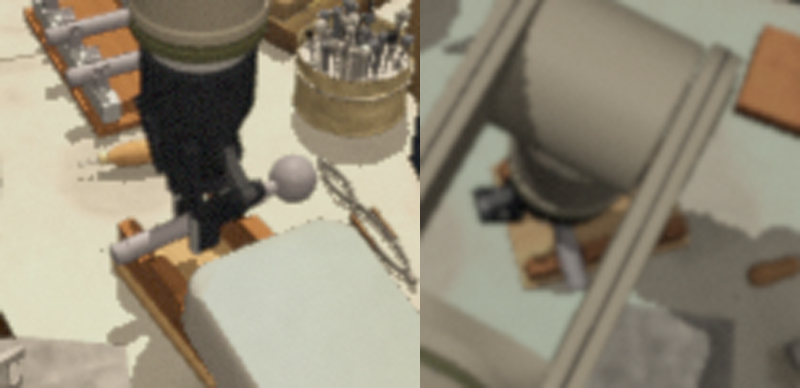

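Emit:
servo_tool(rows=[[[0.003, 0, 0, 0, 0, 0], [0.002, 0, 0, 0, 0, 0], [0.001, 0, 0, 0, 0, 0], [0, 0, 0, 0, 0, 0], [0, 0, 0, 0, 0, 0]]])

```text
clock: 12.08
tcp_pos: [0.5732, -0.239, 0.0343]
ee_rot: [90.4, 89.9, -163.8]
contact_force: [-1.7, -0.1, 2.1]
grip_width: 0.0141
```

Emit:
servo_tool(rows=[[[0, 0, 0, 0, 0, 0], [0, 0, 0, 0, 0, 0], [0, 0, 0, 0, 0, 0], [0, 0, 0, 0, 0, 0]]], claw=150)

```text
clock: 12.58
tcp_pos: [0.5731, -0.2387, 0.034]
ee_rot: [83.1, 89.8, -171.1]
contact_force: [-0.1, 0.1, 0.8]
grip_width: 0.0352
```

Emit:
servo_tool(rows=[[[-0.01, 0, 0, 0, 0, 0], [-0.02, 0, 0, 0, 0, 0], [-0.04, 0, 0, 0, 0, 0], [-0.04, 0, 0, 0, 0, 0], [0, 0, 0, 0, 0, 0], [0, 0, 0, 0, 0, 0]]], claw=120)

```text
clock: 13.32
tcp_pos: [0.5737, -0.2389, 0.1452]
ee_rot: [114.9, 89.9, -139.3]
contact_force: [0.6, -0.2, -0.1]
grip_width: 0.0453
```

```bash
python3 look.py .086 .036 .5730 -.2388 15.8 .045 l4; python3 - <<'E'
from go import *
plan(.5882,-.0320,.145,8.3)
E
```

```text
clock 13.32 tcp [ 0.5737 -0.2389  0.1452] force [ 0.6 -0.2 -0.1] grip 0.0453
rot units (8deg): [-0.002 -0.005 -0.011] shift in target frame: [0.1112 0.0007 0.0003] j6 -133.0
[ 0.002  0.079 -0.041]
top 128 x y yaw z pitch [ 0.5751 -0.2402 15.7225  0.0455 -0.342 ]
side 466 x y yaw z pitch [ 0.5723 -0.2385 15.5856  0.0454 -0.107 ]
clock 13.43 tcp [ 0.5727 -0.2384  0.1432] force [0.6 0.3 0.9] grip 0.0454
rot units (8deg): [ 0.935  0.009 -0.029] shift in target frame: [-0.0018 -0.0451  0.202 ] j6 -133.0
```

Emit:
servo_tool(rows=[[[0, 0, 0, 0.47, 0, 0], [0, 0, 0, 0.465, 0, 0], [0, -0.006, 0.0272, 0, 0, 0], [0, -0.01, 0.0445, 0, 0, 0], [0, -0.011, 0.05, 0, 0, 0], [0, -0.01, 0.0445, 0, 0, 0], [0, -0.008, 0.0363, 0, 0, 0], [0, 0, 0, 0, 0, 0], [0, 0, 0, 0, 0, 0], [0, 0, 0, 0, 0, 0]]])

```text
clock: 14.68
tcp_pos: [0.5884, -0.0329, 0.1434]
ee_rot: [90.6, 89.8, -171.2]
contact_force: [-0.1, -0.7, 0.2]
grip_width: 0.045
```

```bash
python3 - <<'E'
from go import *
plan(.5878,-.0315,.031,8.3)
E
```

```text
clock 14.68 tcp [ 0.5884 -0.0329  0.1434] force [-0.1 -0.7  0.2] grip 0.045
rot units (8deg): [-0.009 -0.    -0.026] shift in target frame: [0.1124 0.0004 0.0015] j6 -106.4
```

Emit:
servo_tool(rows=[[[0.03, 0.0004, 0.0014, -0.009, 0, -0.01], [0.04, 0, 0, 0, 0, 0], [0.025, 0, 0, 0, 0, 0], [0.0155, 0, 0, 0, 0, 0], [0, 0, 0, 0, 0, 0], [0, 0, 0, 0, 0, 0], [0, 0, 0, 0, 0, 0]]])

```text
clock: 15.55
tcp_pos: [0.5891, -0.0308, 0.035]
ee_rot: [-126.3, 89.9, -27.9]
contact_force: [0.6, 0.0, 0.8]
grip_width: 0.0453
```

```bash
python3 - <<'E'
from go import *
plan(.5878,-.0315,.031,8.3)
E
```

```text
clock 15.55 tcp [ 0.5891 -0.0308  0.035 ] force [0.6 0.  0.8] grip 0.0453
rot units (8deg): [ 0.01  -0.006  0.008] shift in target frame: [ 0.004   0.0014 -0.0005] j6 -106.3
```

Emit:
servo_tool(rows=[[[0.003, 0.0008, -0.0004, 0, 0, 0], [0, 0, 0, 0, 0, 0], [0, 0, 0, 0, 0, 0], [0, 0, 0, 0, 0, 0]]], claw=190)

```text
clock: 16.05
tcp_pos: [0.5872, -0.0311, 0.0304]
ee_rot: [91.2, 89.9, -170.4]
contact_force: [0.0, 0.8, 0.0]
grip_width: 0.021
```

```bash
python3 - <<'E'
from go import *
plan(.5878,-.0315,.031,8.3)
E
```

```text
clock 16.05 tcp [ 0.5872 -0.0311  0.0304] force [0.  0.8 0. ] grip 0.021
rot units (8deg): [ 0.01  -0.    -0.009] shift in target frame: [-0.0006 -0.0005 -0.0005] j6 -106.4
```

Emit:
servo_tool(rows=[[[-0.0004, 0, -0.0003, 0, 0, 0], [0, 0, 0, 0, 0, 0], [0, 0, 0, 0, 0, 0], [0, 0, 0, 0, 0, 0], [0, 0, 0, 0, 0, 0]]], claw=255)

```text
clock: 16.68
tcp_pos: [0.5872, -0.0315, 0.0307]
ee_rot: [94.0, 89.9, -167.6]
contact_force: [1.6, -1.0, -1.4]
grip_width: 0.0139
```

Emit:
servo_tool(rows=[[[-0.002, 0, 0, 0, 0, 0], [-0.002, 0, 0, 0, 0, 0], [-0.002, 0, 0, 0, 0, 0], [-0.002, 0, 0, 0, 0, 0], [-0.002, 0, 0, 0, 0, 0], [-0.002, 0, 0, 0, 0, 0]]])

```text
clock: 17.42
tcp_pos: [0.5889, -0.0315, 0.0448]
ee_rot: [-111.6, 89.9, -13.2]
contact_force: [0.5, -1.2, -1.1]
grip_width: 0.0141
```

Emit:
servo_tool(rows=[[[-0.003, 0, 0, 0, 0, 0], [-0.003, 0, 0, 0, 0, 0], [-0.004, 0, 0, 0, 0, 0], [-0.006, 0, 0, 0, 0, 0], [-0.01, 0, 0, 0, 0, 0], [-0.012, 0, 0, 0, 0, 0], [-0.02, 0, 0, 0, 0, 0], [-0.03, 0, 0, 0, 0, 0], [-0.02, 0, 0, 0, 0, 0], [0, 0, 0, 0, 0, 0], [0, 0, 0, 0, 0, 0], [0, 0, 0, 0, 0, 0]]])

```text
clock: 18.92
tcp_pos: [0.5864, -0.0312, 0.1491]
ee_rot: [79.5, 89.8, 177.9]
contact_force: [-0.4, -0.3, -3.1]
grip_width: 0.014
```

```bash
python3 look.py .082 .028 .5873 -.0315 8.3 .161 m1
python3 - <<'E'
from go import *
plan(.5906,-.2987,.15,15.78)
E
```

```text
clock 18.93 tcp [ 0.5864 -0.0312  0.1491] force [-0.4 -0.3 -3.1] grip 0.014
rot units (8deg): [ 0.009  0.005 -0.029] shift in target frame: [-0.0009 -0.0009 -0.0004] j6 -106.4
[ 0.007  0.028 -0.003]
top 0 x y yaw z pitch [ 0.5873 -0.0315  8.3     0.161   0.    ]
side 301 x y yaw z pitch [ 0.5869 -0.0306  8.2041  0.1607 -0.3265]
clock 19.02 tcp [ 0.5866 -0.0313  0.1494] force [-0.4 -0.5 -2.3] grip 0.0141
rot units (8deg): [-0.926  0.006 -0.025] shift in target frame: [-0.0006  0.0689 -0.2584] j6 -106.4
```

Emit:
servo_tool(rows=[[[0, 0, 0, -0.46, 0, 0], [0, 0, 0, -0.466, 0, 0], [0, 0.006, -0.022, 0, 0, 0], [0, 0.01, -0.038, 0, 0, 0], [0, 0.0115, -0.043, 0, 0, 0], [0, 0.0115, -0.043, 0, 0, 0], [0, 0.0115, -0.043, 0, 0, 0], [0, 0.01, -0.038, 0, 0, 0], [0, 0.0084, -0.0314, 0, 0, 0], [0, 0, 0, 0, 0, 0], [0, 0, 0, 0, 0, 0], [0, 0, 0, 0, 0, 0]]])

```text
clock: 20.52
tcp_pos: [0.5914, -0.2976, 0.1505]
ee_rot: [63.5, 89.9, 169.4]
contact_force: [0.7, -0.3, -3.0]
grip_width: 0.0142
```

Emit:
servo_tool(rows=[[[0.03, 0, 0, 0, 0, 0], [0.02, 0, 0, 0, 0, 0], [0, 0, 0, 0, 0, 0], [0, 0, 0, 0, 0, 0], [0, 0, 0, 0, 0, 0]]])

```text
clock: 21.15
tcp_pos: [0.5922, -0.2992, 0.1024]
ee_rot: [-171.9, 89.9, -66.1]
contact_force: [-0.0, 0.2, -2.8]
grip_width: 0.014
```

```bash
python3 look.py .082 .028 .5898 -.2984 15.78 .110 m2;  python3 - <<'E'
from go import *
plan(.5893,-.2985,.034,15.78)
E
```

```text
clock 21.15 tcp [ 0.5922 -0.2992  0.1024] force [-0.   0.2 -2.8] grip 0.014
rot units (8deg): [ 0.001 -0.011  0.002] shift in target frame: [0.0034 0.0021 0.0014] j6 -137.0
[ 0.007  0.014 -0.014]
top 107 x y yaw z pitch [ 0.5942 -0.3003 15.7861  0.1151  0.7853]
side 296 x y yaw z pitch [ 0.5919 -0.2987 15.6747  0.1135 -0.0969]
clock 21.25 tcp [ 0.5919 -0.2992  0.1021] force [-0.4  0.2 -3.2] grip 0.014
rot units (8deg): [ 0.    -0.009 -0.001] shift in target frame: [0.0681 0.0024 0.0014] j6 -137.0
```

Emit:
servo_tool(rows=[[[0, 0.0019, 0.0008, 0, 0, 0], [0.02, 0, 0, 0, 0, 0], [0.02, 0, 0, 0, 0, 0], [0.015, 0, 0, 0, 0, 0], [0.006, 0, 0, 0, 0, 0], [0, 0, 0, 0, 0, 0], [0, 0, 0, 0, 0, 0], [0, 0, 0, 0, 0, 0]]])

```text
clock: 22.25
tcp_pos: [0.5898, -0.2989, 0.0409]
ee_rot: [171.5, 89.9, -82.7]
contact_force: [0.6, -0.5, -1.9]
grip_width: 0.0139
```

```bash
python3 look.py .082 .028 .5898 -.2984 15.78 .052 m3
python3 - <<'E'
import cv2,numpy as np
q=cv2.imread("pics/raw_side_m3.png")[150:270,200:330]; p=cv2.imread("pics/raw_top_m3.png")[140:240,250:350]
cv2.imwrite("pics/m3.png",np.hstack([cv2.resize(q,(420,388),interpolation=2),cv2.resize(p,(380,388),interpolation=2)]))
E
```

```text
clock 22.25 tcp [ 0.5898 -0.2989  0.0409] force [ 0.6 -0.5 -1.9] grip 0.0139
rot units (8deg): [ 0.    -0.008 -0.001] shift in target frame: [-0.0001 -0.0001  0.0005] j6 -137.1
[0.021 0.033 0.029]
top 89 x y yaw z pitch [ 0.5658 -0.296  33.2661  0.051  -3.8192]
side 95 x y yaw z pitch [ 0.5899 -0.2984 15.7537  0.0522 -0.336 ]
```

View pics/m3.png

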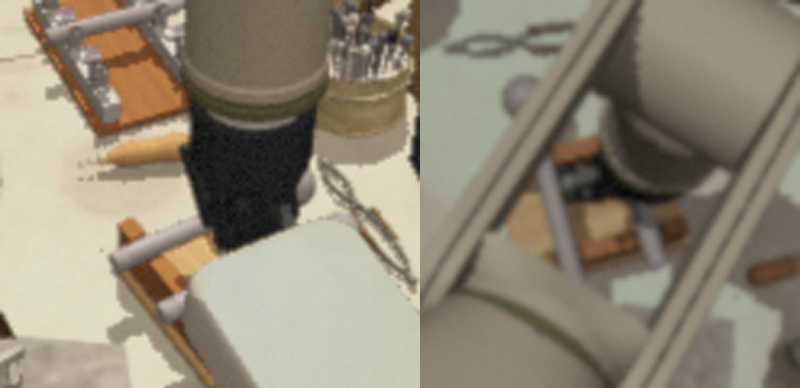

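Aligned (7 pictures viewed); lowering.

Emit:
servo_tool(rows=[[[0.003, 0, 0, 0, 0, 0], [0.002, 0, 0, 0, 0, 0], [0.001, 0, 0, 0, 0, 0], [0, 0, 0, 0, 0, 0], [0, 0, 0, 0, 0, 0]]])

```text
clock: 22.98
tcp_pos: [0.5893, -0.2988, 0.0341]
ee_rot: [112.6, 89.9, -141.6]
contact_force: [0.6, -1.5, 0.8]
grip_width: 0.014
```

Emit:
servo_tool(rows=[[[0.0003, 0, 0, 0, 0, 0], [0, 0, 0, 0, 0, 0], [0, 0, 0, 0, 0, 0], [0, 0, 0, 0, 0, 0]]], claw=150)

```text
clock: 23.48
tcp_pos: [0.5892, -0.2985, 0.0335]
ee_rot: [81.0, 89.9, -173.2]
contact_force: [-0.6, -0.8, -0.5]
grip_width: 0.035
```

Emit:
servo_tool(rows=[[[-0.01, 0, 0, 0, 0, 0], [-0.02, 0, 0, 0, 0, 0], [-0.04, 0, 0, 0, 0, 0], [-0.05, 0, 0, 0, 0, 0], [-0.03, 0, 0, 0, 0, 0], [0, 0.04, 0, 0, 0, 0], [0, 0.05, 0, 0, 0, 0], [0, 0.05, 0, 0, 0, 0], [0, 0.03, 0, 0, 0, 0], [0, 0, 0, 0, 0, 0], [0, 0, 0, 0, 0, 0]]])

```text
clock: 24.85
tcp_pos: [0.4266, -0.345, 0.1852]
ee_rot: [-178.2, 89.9, -72.5]
contact_force: [-0.2, 0.5, 0.3]
grip_width: 0.0351
```

```bash
python3 look.py .086 .036 .5730 -.2388 15.8 .045 f1; python3 look.py .082 .028 .5898 -.2984 15.78 .045 f2; python3 look.py .077 .020 .5783 .0301 8.3 .042 f3
python3 - <<'E'
import cv2,numpy as np
q=cv2.imread("pics/raw_side_f2.png")[100:270,190:340]; p=cv2.imread("pics/raw_top_f2.png")[120:250,150:350]
cv2.imwrite("pics/f2.png",np.hstack([cv2.resize(q,(340,385),interpolation=2),cv2.resize(p,(460,385),interpolation=2)]))
E
```

```text
clock 24.85 tcp [ 0.4266 -0.345   0.1852] force [-0.2  0.5  0.3] grip 0.0351
rot units (8deg): [-0.004 -0.012  0.   ] shift in target frame: [ 0.1512 -0.1698  0.0623] j6 -150.1
[ 0.037 -0.035  0.016]
top 316 x y yaw z pitch [ 0.5745 -0.2403 15.6359  0.0458  0.0673]
side 461 x y yaw z pitch [ 0.5722 -0.2387 15.8856  0.0454 -0.0918]
clock 24.95 tcp [ 0.4268 -0.3446  0.1845] force [ 0.2 -0.3 -0.4] grip 0.0353
rot units (8deg): [ 0.007 -0.005 -0.005] shift in target frame: [ 1.505e-01 -1.694e-01  1.000e-04] j6 -150.1
[ 0.004  0.023 -0.007]
top 274 x y yaw z pitch [ 0.5915 -0.2997 15.8039  0.0461  0.521 ]
side 229 x y yaw z pitch [ 0.5812 -0.2811 33.4531  0.0499  4.4478]
clock 25.05 tcp [ 0.4266 -0.3444  0.1839] force [-0.3 -0.7 -0.7] grip 0.0349
rot units (8deg): [ 0.943 -0.    -0.008] shift in target frame: [ 0.1529 -0.2042  0.3487] j6 -150.1
[ 0.034 -0.018  0.018]
top 204 x y yaw z pitch [ 0.585   0.0286  8.0307  0.0431 -0.0576]
side 236 x y yaw z pitch [0.5824 0.0296 8.5323 0.0425 0.3757]
```

View pics/f2.png

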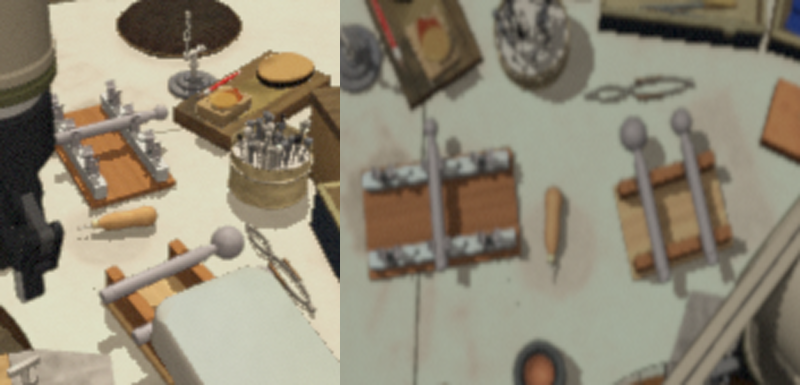

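```bash
python3 - <<'E'
from sdf import *
for n in("top","side"):
    dd=[np.load(n+"0.npy"),cams.snapshot(n)[1]]
    for k,d in enumerate(dd):
        P=cloud(n,d)[d>0]
        for nm,L,D,p in(("S",.077,.02,[.580,.0293,8.25,.042]),("L",.086,.036,[[.5704,.0908,8.25,.042],[.5737,-.2395,15.75,.045]][k]),("M",.082,.028,[[.5878,-.0315,8.25,.042],[.5907,-.299,15.75,.045]][k])):
            p=np.array(p); f=lambda q:punch(q,L,D)
            for i in range(4):
                q=loc(P,p); m=(np.abs(f(q))<.007)&(q[:,2]>-.006)&(np.abs(np.abs(q[:,0])-.04)>.011); p,e=fitm(f,P[m],p)
            q=loc(P,p); t=q[(np.hypot(q[:,1],q[:,2]-0)<.011)&(q[:,2]>0)&(abs(q[:,0])<.13)]
            print(n,"now" if k else "start",nm,m.sum(),p.round(4),"ends",np.percentile(t[:,0],[1,99]).round(4))
E
```

```text
top start S 195 [0.5847 0.0294 8.2116 0.0426] ends [-0.0646  0.1257]
top start L 285 [0.571  0.0901 8.1534 0.0423] ends [-0.065   0.1006]
top start M 237 [ 0.5888 -0.0331  8.1362  0.0427] ends [-0.0635  0.0924]
top now S 197 [0.5835 0.0288 8.462  0.0426] ends [-0.0629  0.0851]
top now L 283 [ 0.5743 -0.2401 15.3104  0.0456] ends [-0.0646  0.0999]
top now M 234 [ 0.5916 -0.2996 15.8251  0.0459] ends [-0.0639  0.0914]
side start S 196 [0.5826 0.0309 8.4286 0.0425] ends [-0.0645  0.1238]
side start L 256 [0.5685 0.0912 8.202  0.0423] ends [-0.0644  0.0714]
side start M 246 [ 0.5872 -0.0313  8.3093  0.0425] ends [-0.0649  0.0855]
side now S 192 [0.5824 0.0309 8.2107 0.0423] ends [-0.0641  0.1288]
side now L 413 [ 0.5721 -0.2387 15.828   0.0453] ends [-0.065   0.0729]
side now M 60 [ 0.5892 -0.2976 16.2156  0.0452] ends [-0.0655  0.0916]
```

```bash
python3 -c "
from rig import ctrl
print(ctrl.hand_in(), ctrl.read_state()['clock'])"
```

```text
the job is handed in; nothing more can be done
the job is handed in; nothing more can be done
```

I gripped the large and middle punches at their origins and pulled each straight up out of its clips. Both now lie on the rest, large in the left pair of notches and middle in the right, balls pointing away from you. I handed the job in at about 25 s, with the gripper open and clear of everything.

**Placing:** The last fits put both punches within about 1 mm of their notch centres, except for one poor reading (below). Both lie level, at an axis height of 45–46 mm.

**Forces:** The wrist force read only about 3 N at the end of each move. That does not show the peak pull while a clip was letting go.

**Left alone:** The small punch's fit did not change beyond noise, 0–1 mm. In the last picture, everything else in view near the work looked undisturbed.

**Checks that disagreed:**
- The two cameras differ by a steady 2 mm or so. I placed by the side camera, because it agreed with the measured tool position.
- The lamp hides the middle punch from the side camera. Its fit there was poor (one failed, one had only 60 points), so I relied on the top view.
- The small punch fitted about 4 mm ahead of the strip's centre, but equally so before and after the work.

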